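Load the jar-scalding stand

TASK

Get the open white jar ready for scalding. Pull the rack of the scalding stand up by its fixed black grip, letting the pawl click past the teeth (leave the release paddle alone while raising), until the rack plate hangs on the pawl clear above the rim of the pan and you can let go; then stand the jar upright in the ring on the raised rack and let go of it. Last, squeeze the paddle to the grip to lift the pawl, lower the rack with the jar under control (do not let it fall) all the way down into the pan, and let go, leaving everything else where it is.

Things in the scene. Friction and masses are not known exactly. Their poses are not given: they have to be found in the camera images.
- stand: scalding stand, fixed to the shelf: round dark base (radius 105, 6 thick) carrying a white enamel pan (outer radius 90, inner 86, rim 86 and inner floor 11 above the shelf) and, outside the pan, a toothed upright steel column 150 high. Origin: on the shelf, on the pan's vertical axis. +y points level from there to the column, z up. The rack hangs in the pan from the sliding rail.
- rail (a joint): height in m of the sliding rail (steel channel over the column; carries rack, grip, paddle; 0.56 kg): 0 = down on its stop, 0.088 = upper stop. Pulled up (10 to 20 N) it clicks past seven teeth; the pawl holds it at 0.011, 0.023, 0.035, 0.047, 0.059, 0.071, 0.083; let go in between it drops onto the tooth below. It goes down only while the pawl is lifted. Starts at 0 to 0.03.
- grip: fixed black grip block on the rail's top end, 40 wide (its x, along the stand's x) x 16 thick (y, along the stand's y) x 47 high. Origin: centre of its underside, 112 from the pan's axis. Nothing stands above it. To raise the rail take it across its 40 mm width (fingers closing along the stand's x): the paddle stands 24 mm away on its +y side.
- paddle: black release paddle on top of the sprung pawl lever, 24 (x) x 8 (y) x 43 high. Origin: centre of its underside, at rest 36 from the grip's origin along the stand's +y, 4 higher. Grip and paddle measure 48 over their outer faces (along y); squeezed to under 36 (about 5 N) the pawl is clear, also when loaded, and the rail runs freely and falls unless held; stop at about 31. Springs back.
- release (a joint): angle of the pawl lever in rad: 0 = at rest, pawl in the teeth; the pawl is clear of the teeth above about 0.15; stop at 0.20.
- rack: round perforated steel plate (radius 55, 3 thick) with a ring in its middle, hung from the rail by an arm and strip on the +y side; moves with the rail; open from above. Its origin lies on the pan's axis, level with the shelf when the rail is at 0; plate top 23, underside 20 above the origin.
- seat (a point): centre of the ring on the rack plate, on the plate's top surface, where the middle of the jar's foot goes. The ring is 18 high: the lower 7 a bore of radius 26, above it flared outwards to about 31 at the mouth.
- jar: the white ceramic jar without a lid, open at the top: outer radius 22 (foot edge bevelled to radius 20), 80 high, about 0.14 kg; to be held round its outside. Origin: centre of its underside. Stands on the steel tray at the start.
- tray: flat stainless steel tray, 280 (x) x 190 (y) x 18 high, inner floor 3 above the shelf. Origin: centre of its underside. Holds the jar, the tin and the jar's lid.
- tin: round steel tin with a closed lid and a knob, radius 25, 82 high, on the tray: not the jar. Leave it alone.
- jar_lid: the jar's flat steel lid, radius 24, 12 high, lying on the tray. Leave it alone.
- turntable: white plastic spice turntable, radius 130, with four closed tubs (radius 37, tops 88 high) snug in its sockets, loose on the shelf at the back. Leave it alone.
- bowl: blue enamel bowl, radius 75, 60 high. Leave it alone.
- mortar: stone mortar with pestle, radius 50, pestle reaching 125 high. Leave it alone.
- spoon: wooden spoon lying on the shelf. Leave it alone.
Not all that is in view belongs to the job. Leave any blue or turquoise look-alike of the jar alone.

How it is judged:
By the outcome, as a careful person would: the job done as asked, in the order asked, and still so for the second after the job is handed in, with the robot touching nothing.
It also fails if it takes over 67 s, if anything falls off the work surface, if the arm or the gripper's body presses on something with over 40 N, if the wrist force passes 120 N, or if a joint passes its speed limit or range.

ROBOT

A 7-joint arm with a two-finger parallel gripper is mounted at the origin on the work surface. World frame = base frame: x ahead of the robot, y to its left, z up, the work surface at z = 0. Lengths are in mm, angles in rad, forces in N, time in s.
With the tool pointing down it reaches from about 400 to 875 mm from the base axis. Payload 4.4 kg.
Tool frame: the origin (TCP) lies at the very end of the fingers, on their centre line; the grasp point (between the pads) lies 19 mm behind it; z points along the fingers, y is the line along which they close (so a half turn about z gives the same grasp; the last joint's range is limited). The gripper opens to 85 mm and grips with 20 to 120 N. Pads are 22 mm wide; open, the fingers measure 114 mm over their backs; the gripper's body (76 mm by 85 mm) begins 54 mm behind the grasp point. The pads swing forward as they close: fully open they stand 13 mm farther back than shut.
Start: joints at [-1.239, 0.628, 0.038, 1.517, -0.027, 0.996, -0.02], TCP at [251.782, 599.269, 231.313] pointing down, gripper open.
Joint ranges: [-3.06, 3.06], [-0.37, 2.12], [-1.25, 1.32], [0.18, 2.47], [-1.1, 4.24], [0.23, 1.98], [-2.94, 2.94]. Speed limits (rad/s): [2.57, 2.57, 3.14, 3.14, 3.14, 3.14, 3.14].

INTERFACE

Orientations are given as [roll, pitch, yaw] about the fixed x, y, z axes, in that order (R = Rz(yaw) Ry(pitch) Rx(roll)).
In Python, from cell import ctrl gives the robot as it stands.
- The arm moves only by the tool step_arm, never from a script. Its argument "series" is a list that holds one entry, the list of rows, each a list of 7 numbers: the turn, a rotation vector about the tool's x, y, z as a fraction of full scale, then the shift along the tool's x, y, z as a fraction of full scale, then the closure, from 0 (fully open) to 1 (shut). In form: [[[ax, ay, az, tx, ty, tz, gripper], ...]]. A call has 1 to 12 rows; each row shifts and turns the commanded pose from where the row before left it, along the tool's axes as they then stand; what a row does not reach is not made up. Full scale, the value 1, is 150 mm for a shift and 45 degrees for a turn. A row lasts 1/10 s, in which the tool goes at most 50 mm and 8.59 degrees, less where a joint would pass 70% of its speed; a pose out of reach is approached as far as the arm can. A call with a number of a shift or a turn outside -1 to 1 is refused whole. A call with a gripper value outside its range is refused whole. The fingers move at their own pace and stop on an object; the grip force is fixed at half the most. Time passes only in rows, so rows that do not move let the fingers close. It gives the time, the measured TCP pose, the force, the opening and the grip force at its end, in the units of the state.
- ctrl.read_state(): the state, without advancing time (a new reading comes with each control period).
- ctrl.get_image(name): name is "side" or "top" or "wrist"; returns a dict with "img" (480x640x3 uint8, red, green, blue), "fx", "fy", "cx", "cy" (pixels), "R" (3x3) and "t" (3): a world point X has camera coordinates R X + t. Camera axes: x right, y down, z forward; pixel columns grow to the right and rows downward; lengths in mm; the calibration is good to about 2 mm. A picture is of the moment at which its call begins. There is no depth.
- ctrl.finish_job(): hands the job in; it is judged then, once.
Trained networks look in a picture, given as the dict that the camera call returned (one of the last four; its "shot" number tells which), for a name from the list of things; names that differ only in an ending like _2 or _b are one class to them, and where a whole thing is asked for, a point or a joint stands for the part that bears it (a point fixed in the world has none). Each returns a list of dicts, best first, with "score" (0 to 1); they miss things now and then, are a little off and sometimes report something else, mostly with a low value. They report only what shows in the picture. A call takes as long as a camera call. They do not tell look-alikes from the thing itself.
- ctrl.recognise(picture, thing): "centre" ([column, row] in pixels, amid what is visible of it).
The state is a dict: "clock": time; "qpos": joint angles; "qd": joint speeds; "tau": joint torques, N m; "eef_pos": TCP position; "tool_rot": TCP orientation; "force": force on the tool from outside, world axes, zero at the start; "torque": the same for the moment, N m; "width": finger opening in mm; "gripper_force": force on a finger pad.
Only numpy, scipy, OpenCV 4.12 (cv2) and the standard library are available. Lean on these libraries where they do the work, as an engineer would, in place of code of your own. Each camera call takes 0.05 s, during which the arm holds its last target. There are 200 camera calls.

## Working session

There is one attempt and no reset: what is moved stays moved. The work goes in short steps, Python scripts to look and compute and a tool call to move; the robot and the scene stay as the last step left them, time stands still between calls to the robot, and variables do not carry over. Pictures are saved under pics/ and viewed, at most 10 in all, crops included, and the job is handed in when it is done.

Besides the shell and the picture viewer there is one more tool, called after ">>>" as name(argument=value, ...), one argument or row to a line, values as JSON. step_arm: Moves the arm, as the interface text tells. Shift numbers are shares of 150 mm and turn numbers shares of 45 degrees, none past 1 either way. Its arguments: {"type":"object","properties":{"series":{"type":"array","items":{"type":"array","items":{"type":"array","items":{"type":"number","minimum":-1,"maximum":1}}}}},"required":["series"]}

```bash
mkdir -p pics
cat > h.py <<'E'
from cell import ctrl
import numpy as np, cv2
from scipy.spatial.transform import Rotation as Ro
def shot(n,f=None):
    p=ctrl.get_image(n)
    if f: cv2.imwrite('pics/'+f,cv2.cvtColor(p['img'],cv2.COLOR_RGB2BGR))
    return p
def onz(p,uv,z):
    R=np.array(p['R']);t=np.array(p['t']).ravel()
    d=R.T@np.array([(uv[0]-p['cx'])/p['fx'],(uv[1]-p['cy'])/p['fy'],1]);c=-R.T@t
    return c+d*(z-c[2])/d[2]
def proj(p,X):
    q=np.array(p['R'])@np.array(X)+np.array(p['t']).ravel()
    return np.array([p['cx']+p['fx']*q[0]/q[2],p['cy']+p['fy']*q[1]/q[2]])
def tri(ps,uvs):
    A=[];b=[]
    for p,uv in zip(ps,uvs):
        R=np.array(p['R']);t=np.array(p['t']).ravel();c=-R.T@t
        d=R.T@np.array([(uv[0]-p['cx'])/p['fx'],(uv[1]-p['cy'])/p['fy'],1]);d/=np.linalg.norm(d)
        P=np.eye(3)-np.outer(d,d);A.append(P);b.append(P@c)
    A=np.vstack(A);b=np.hstack(b);x=np.linalg.lstsq(A,b,rcond=None)[0]
    return x,np.linalg.norm(A@x-b)
E
python3 - <<'E'
from h import *
s=ctrl.read_state();print({k:np.round(v,3) for k,v in s.items()})
a=shot('top','top0.png');b=shot('side','side0.png')
for p in(a,b):print(-np.array(p['R']).T@np.array(p['t']).ravel(),p['fx'])
for n in ['stand','grip','paddle','rack','seat','jar','tray','tin','jar_lid','turntable','bowl','mortar','spoon']:
    r=[[(np.round(d['centre']).tolist(),round(d['score'],2)) for d in ctrl.recognise(p,n)[:3]] for p in(a,b)]
    print(n,r)
E
```

```text
{'clock': np.float64(0.0), 'qpos': array([-1.239,  0.629,  0.038,  1.518, -0.027,  0.996, -0.02 ]), 'qd': array([-0.002,  0.   ,  0.001, -0.002, -0.   ,  0.   ,  0.002]), 'tau': array([ 0.0000e+00, -5.6340e+01,  1.2260e+00, -1.9345e+01,  1.1000e-02,
        1.1000e-02, -0.0000e+00]), 'eef_pos': array([251.537, 598.672, 230.409]), 'tool_rot': array([-3.14 ,  0.   ,  2.744]), 'force': array([ 0.591,  0.126, -0.895]), 'torque': array([0.004, 0.019, 0.017]), 'gripper_force': np.float64(0.0), 'width': np.float64(85.222)}
[ 333.8613262   -54.72383769 1477.32690197] 525.8987736980232
[ 254.20217235 -739.80043373  970.88750248] 526.0149155302094
stand [[([244.0, 274.0], 0.97)], [([263.0, 214.0], 0.84)]]
grip [[([200.0, 251.0], 0.48)], [([260.0, 134.0], 0.63)]]
paddle [[([188.0, 244.0], 0.46)], []]
rack [[], [([260.0, 211.0], 0.85), ([262.0, 116.0], 0.5)]]
seat [[([248.0, 277.0], 0.8)], [([259.0, 211.0], 0.75), ([399.0, 350.0], 0.64)]]
jar [[([460.0, 216.0], 0.91), ([462.0, 254.0], 0.87), ([415.0, 238.0], 0.78)], [([410.0, 416.0], 0.96), ([403.0, 349.0], 0.91), ([458.0, 394.0], 0.73)]]
tray [[([393.0, 263.0], 0.81)], [([351.0, 351.0], 0.91)]]
tin [[([154.0, 323.0], 0.7), ([402.0, 281.0], 0.64)], [([330.0, 355.0], 0.63), ([187.0, 230.0], 0.32)]]
jar_lid [[([370.0, 261.0], 0.51), ([201.0, 252.0], 0.19)], [([341.0, 324.0], 0.59), ([260.0, 133.0], 0.28)]]
turntable [[([292.0, 170.0], 0.87)], [([398.0, 210.0], 0.86), ([351.0, 353.0], 0.21)]]
bowl [[([199.0, 181.0], 0.91), ([186.0, 248.0], 0.34)], [([184.0, 167.0], 0.64), ([334.0, 152.0], 0.58)]]
mortar [[([402.0, 283.0], 0.75), ([156.0, 325.0], 0.67)], [([182.0, 166.0], 0.72)]]
spoon [[([210.0, 341.0], 0.73)], [([188.0, 229.0], 0.57), ([343.0, 324.0], 0.47)]]
```

View pics/top0.png

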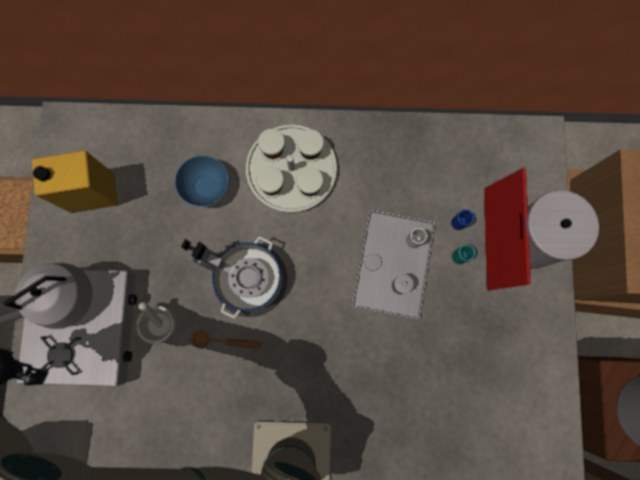

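View pics/side0.png

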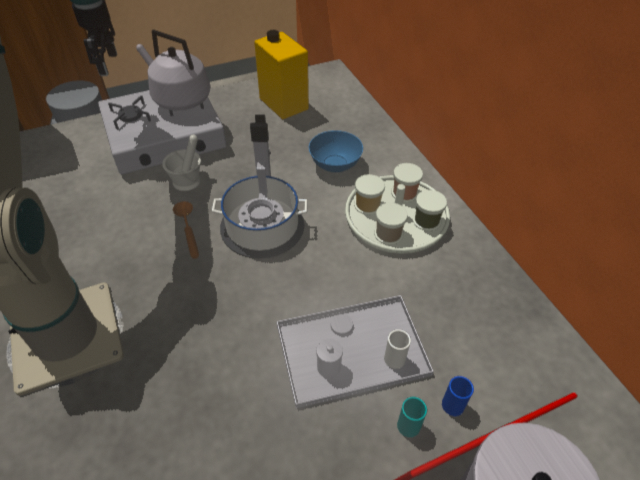

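Top view: the candidates for the jar are white open cup (419,237), turquoise cup (464,254), blue cup (463,219), and closed tin (404,284). I choose the white one on the tray; in the side view it is at (398,349). The stand is at (248,278), with the grip near (200,251) and the paddle at (188,244). Next I'll check this in a close crop.

Run:
```python
from h import *
a=shot('top');b=shot('side')
def crop(p,x,y,w,h):return cv2.resize(cv2.cvtColor(p['img'],cv2.COLOR_RGB2BGR)[y:y+h,x:x+w],(400,300),interpolation=cv2.INTER_CUBIC)
cv2.imwrite('pics/c1.png',np.vstack([np.hstack([crop(a,170,220,120,90),crop(a,380,215,80,60)]),np.hstack([crop(b,205,100,120,90),crop(b,365,320,80,60)])]))
G,e=tri([a,b],[(200,251),(260,133)]);print('grip',G,e)
P=onz(a,(248.5,277.5),86);print('pan',P, onz(b,(260.5,208),86))
for n,z in(('top',80),):
  print('jar',onz(a,(419.5,236),80),onz(b,(398,339),80),tri([a,b],[(419.5,236),(398,339)]))
```

```text
grip [531.01733755 234.55681037 198.04071071] 3.2067791890837913
pan [478.51091777 127.07480409  86.        ] [480.55253402 107.38918585  86.        ]
jar [ 605.02674889 -328.64568291   80.        ] [ 607.70204624 -325.64792915   80.        ] (array([ 604.82024913, -327.9041624 ,   85.16074506]), np.float64(1.153334758463448))
```

View pics/c1.png

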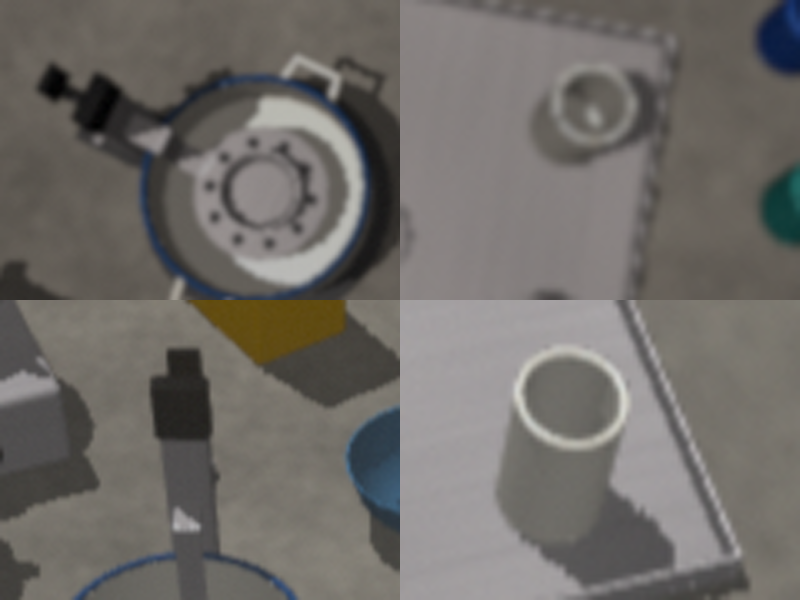

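White open jar confirmed: rim centres are (418.8,235.8) in top and (399.2,339.4) in side. The grip front-face corners show in side at about (250.6,123.4), (268.3,123.4), (252,141) and (268.3,141.4), and the paddle in top at (186,245). I'll fit the stand pose from these.

```bash
cat > fit.py <<'E'
from h import *
from scipy.optimize import least_squares
a=shot('top');b=shot('side')
def blue(p,box):
    x,y,w,h=box;i=p['img'][y:y+h,x:x+w].astype(int);m=(i[...,2]>i[...,0]*1.35)&(i[...,2]-i[...,0]>22)
    v,u=np.nonzero(m);return np.c_[u+x,v+y]
qa=blue(a,(208,238,80,82));qb=blue(b,(215,170,90,70))
def circ(p,q,z):return np.array([onz(p,u,z)[:2] for u in q])
for p,q,n in((a,qa,'a'),(b,qb,'b')):
    W=circ(p,q,86)
    r=least_squares(lambda c:np.hypot(*(W-c[:2]).T)-c[2],[478,120,88],loss='soft_l1',f_scale=2);print(n,len(q),r.x)
    if n=='a':ca=r.x
    else: cb=r.x
c=(ca+cb)[:2]/2;print('pan',c)
side=[(250.6,123.4),(268.3,123.4),(252,141),(268.3,141.4)];pts=[(-20,104,47),(20,104,47),(-20,104,0),(20,104,0)]
def W(v,P):
    x,y,z=P;cs,sn=np.cos(v[2]),np.sin(v[2]);return [v[0]+cs*x-sn*y,v[1]+sn*x+cs*y,v[3]+z]
def res(v):
    r=[proj(b,W(v,P))-s for P,s in zip(pts,side)]+[proj(a,W(v,(0,148,47)))-(186,245)]
    r.append((np.array(v[:2])-c)*.5);return np.hstack(r)
r=least_squares(res,[*c,-.4,150]);print(r.x,np.round(r.fun,1))
j=[onz(a,(418.8,235.8),80)[:2],onz(b,(399.2,339.4),80)[:2]];print('jar',j)
E
python3 fit.py
```

```text
a 291 [482.62289535 133.38496517  89.19984853]
b 319 [485.02659274 129.93464487  88.59496758]
pan [483.82474405 131.65980502]
[ 4.84919594e+02  1.29355004e+02 -4.23889877e-01  1.84265502e+02] [-1.3  0.9 -1.6  1.2 -0.8 -0.3 -0.2 -0.5 -0.7 -3.5  0.5 -1.2]
jar [array([ 605.52247572, -326.75274718]), array([ 609.39860741, -327.34265971])]
```

>>> step_arm(
  series=[
    [[0,0,0,0,0,-0.27,0],[0,0,0,0,0,-0.27,0],[0,0,0,-0.1,-0.06,-0.26,0],[0,0,0,-0.25,-0.14,0,0],[0,0,0,-0.25,-0.14,0,0],[0,0,0,-0.25,-0.14,0,0],[0,0,0,-0.25,-0.14,0,0],[0,0,0,-0.25,-0.14,0,0],[0,0,0,-0.25,-0.14,0,0],[0,0,0,-0.25,-0.14,0,0],[0,0,0,-0.25,-0.15,0,0],[0,0,0,-0.25,-0.15,0,0]],
  ],
)

```text
clock: 2.8
eef_pos: [499.7, 275.9, 351.5]
tool_rot: [3.141, 0.0, 2.744]
force: [0.6, 0.4, 0.9]
width: 85.2
gripper_force: 0.0
```

>>> step_arm(
  series=[
    [[0,0,0.185,-0.15,-0.1,0,0],[0,0,0.185,0,0,0,0],[0,0,0.185,0,0,0,0],[0,0,0.185,0,0,0,0],[0,0,0.185,0,0,0,0],[0,0,0.185,0,0,0,0],[0,0,0.185,0,0,0,0],[0,0,0.185,0,0,0,0],[0,0,0.185,0,0,0,0],[0,0,0.185,0,0,0,0],[0,0,0.183,0,0,0,0],[0,0,0,0,0,0,0]],
  ],
)

```text
clock: 4.0
eef_pos: [513.7, 255.0, 351.2]
tool_rot: [3.141, 0.0, 1.147]
force: [-0.2, -0.3, 0.3]
width: 85.6
gripper_force: 0.0
```

Run:
```python
from h import *
s=ctrl.read_state();print(s['eef_pos'],s['tool_rot'],s['qpos'])
w=shot('wrist','w1.png')
v=np.array([484.9,129.4,-.424,184.3])
for P in [(0,112,47),(0,148,47),(-20,104,47),(20,104,47),(20,120,47),(-20,120,47),(-12,152,47)]:
    x,y,z=P;c,q=np.cos(v[2]),np.sin(v[2]);print(P,proj(w,[v[0]+c*x-q*y,v[1]+q*x+c*y,v[3]+z]))
for n in('grip','paddle','seat','rack'):print(n,ctrl.recognise(w,n)[:2])
```

```text
[513.69218851 255.03020234 351.24243614] [3.14146202e+00 2.75380191e-04 1.14694418e+00] [-0.84569446  0.44332559  0.51852233  1.57424735 -0.23113011  1.18574796
 -0.70543561]
(0, 112, 47) [362.11357397 251.15002795]
(0, 148, 47) [363.69928615 195.50011693]
(-20, 104, 47) [330.72467226 262.9500253 ]
(20, 104, 47) [392.82800779 262.97720913]
(20, 120, 47) [394.02010497 239.15543875]
(-20, 120, 47) [330.89014954 239.12685018]
(-12, 152, 47) [344.29621266 189.04301694]
grip [{'centre': [354.0, 237.8], 'score': 0.84}]
paddle [{'centre': [351.5, 187.1], 'score': 0.94}]
seat [{'centre': [341.4, 290.1], 'score': 0.69}]
rack [{'centre': [338.6, 293.9], 'score': 0.88}]
```

View pics/w1.png

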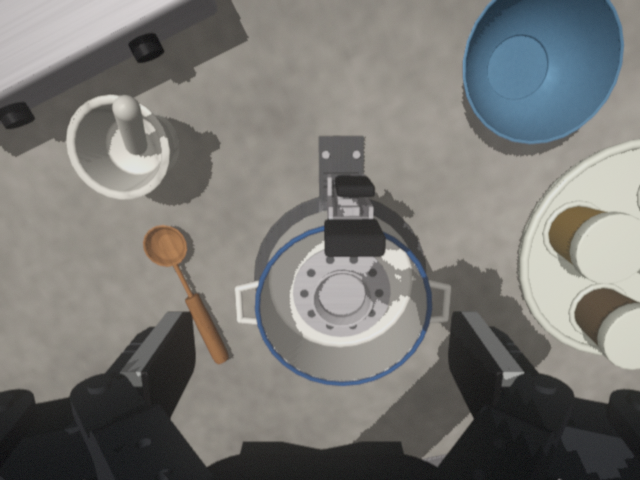

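The wrist view shows the grip at about (354,238), the paddle at (352,187) and the pan rim centre at about (344,305). The stand looks aligned with the tool yaw. I'll fit jointly with the rim in the wrist picture, and zoom in on the grip.

Run:
```python
from h import *
from scipy.optimize import least_squares
w=shot('wrist');print(w['fx'],-np.array(w['R']).T@np.array(w['t']).ravel(),np.array(w['R'])[2])
x,y,W,H=295,165,120,110
cv2.imwrite('pics/w1c.png',cv2.resize(cv2.cvtColor(w['img'],cv2.COLOR_RGB2BGR)[y:y+H,x:x+W]*1,(W*5,H*5),interpolation=cv2.INTER_CUBIC))
i=w['img'].astype(int);m=(i[...,2]>i[...,0]*1.35)&(i[...,2]-i[...,0]>22);m[:,:250]=0;m[:,440:]=0;m[:220]=0;m[390:]=0
v,u=np.nonzero(m);Q=np.array([onz(w,q,86)[:2] for q in np.c_[u,v]])
r=least_squares(lambda c:np.hypot(*(Q-c[:2]).T)-c[2],[484,130,88],loss='soft_l1',f_scale=2);print('pan',r.x)
b=[onz(w,q,6)[:2] for q in((325,155),(356,155))];print('holes',b,np.arctan2(*(b[1]-b[0])[::-1]))
```

```text
431.9666116334148 [542.4343757  320.05248209 493.88287436] [-0.1156177  -0.25758105 -0.95931463]
pan [482.37405786 132.69906208  88.89260912]
holes [array([526.98761832, 276.23744185]), array([558.49368006, 262.1161142 ])] -0.42136425078031564
```

View pics/w1c.png

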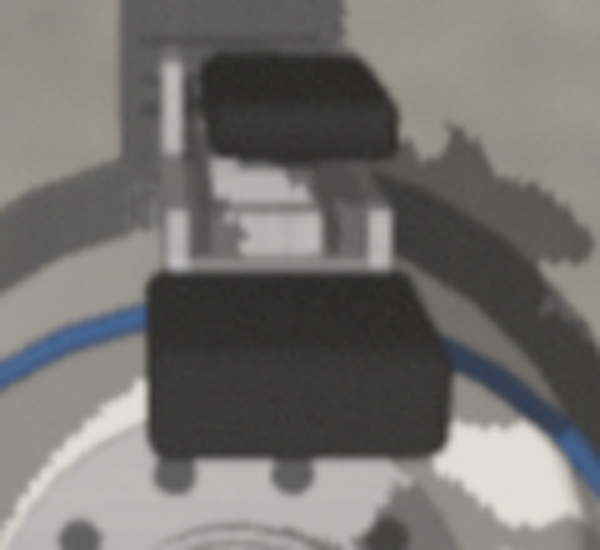

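Zoomed in, the grip top-face corners in wrist pixels are (324.8,256.6), (384.6,256.6), (325.4,234) and (386,234).

```bash
cat > g.py <<'E'
from h import *
from scipy.optimize import least_squares
w=shot('wrist');a=shot('top');b=shot('side')
yaw=-.42;c,s=np.cos(yaw),np.sin(yaw)
def W(v,P):return [v[0]+c*P[0]-s*P[1],v[1]+s*P[0]+c*P[1],v[2]+P[2]]
obs=[(w,(-20,-8,47),(324.8,256.6)),(w,(20,-8,47),(384.6,256.6)),(w,(-20,8,47),(325.4,234)),(w,(20,8,47),(386,234)),
(b,(-20,-8,47),(250.6,123.4)),(b,(20,-8,47),(268.3,123.4)),(b,(-20,-8,0),(252,141)),(b,(20,-8,0),(268.3,141.4))]
for o in(obs,obs[:4]):
    r=least_squares(lambda v:np.hstack([proj(p,W(v,P))-q for p,P,q in o]),[530,233,180]);print(r.x,np.round(r.fun,1))
print('expected from pan',482.4-s*112,132.7+c*112)
E
python3 g.py
```

```text
[528.82620272 235.61307293 181.08506266] [-0.   0.5  1.8  0.4 -0.6 -0.6  1.4 -0.7 -2.6  1.3 -2.9  1.5 -2.1 -0.
 -1.5 -0.3]
[527.95009832 232.87520544 172.15772479] [ 0.4  0.2  0.2  0.1 -0.2 -0.1 -0.3 -0.2]
expected from pan 528.0691707426719 234.96596131497853
```

>>> step_arm(
  series=[
    [[0,0,0,-0.086,0.145,0,0],[0,0,0,0,0,0.2,0],[0,0,0,0,0,0.2,0],[0,0,0,0,0,0.2,0],[0,0,0,0,0,0.2,0],[0,0,0,0,0,0.2,0],[0,0,0,0,0,0.08,0],[0,0,0,0,0,0,0],[0,0,0,0,0,0,0]],
  ],
)

```text
clock: 5.35
eef_pos: [529.2, 234.3, 190.3]
tool_rot: [3.14, -0.001, 1.147]
force: [0.1, 0.5, 0.0]
width: 85.5
gripper_force: 0.0
```

>>> step_arm(
  series=[
    [[0,0,0,0,0,0,1],[0,0,0,0,0,0,1],[0,0,0,0,0,0,1],[0,0,0,0,0,0,1],[0,0,0,0,0,0,1],[0,0,0,0,0,0,1],[0,0,0,0,0,0,1],[0,0,0,0,0,0,1],[0,0,0,0,0,0,1],[0,0,0,0,0,0,1]],
  ],
)

```text
clock: 6.35
eef_pos: [528.3, 234.6, 190.3]
tool_rot: [-3.141, -0.001, 1.147]
force: [-3.0, -0.1, 5.7]
width: 39.6
gripper_force: 59.7
```

>>> step_arm(
  series=[
    [[0,0,0,0,0,-0.04,1],[0,0,0,0,0,-0.04,1],[0,0,0,0,0,-0.04,1],[0,0,0,0,0,-0.04,1],[0,0,0,0,0,-0.04,1],[0,0,0,0,0,-0.04,1],[0,0,0,0,0,-0.04,1],[0,0,0,0,0,-0.04,1],[0,0,0,0,0,-0.04,1]],
  ],
)

```text
clock: 7.25
eef_pos: [528.1, 234.6, 243.0]
tool_rot: [-3.141, 0.0, 1.147]
force: [5.4, 3.2, -17.2]
width: 39.3
gripper_force: 68.1
```

Run:
```python
from h import *
b=shot('side','s2.png');x,y,W,H=190,70,150,180
c=cv2.cvtColor(b['img'],cv2.COLOR_RGB2BGR)
cv2.imwrite('pics/s2c.png',cv2.resize(c[y:y+H,x:x+W],(500,600),interpolation=cv2.INTER_CUBIC))
```

```text
(no output)
```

View pics/s2c.png

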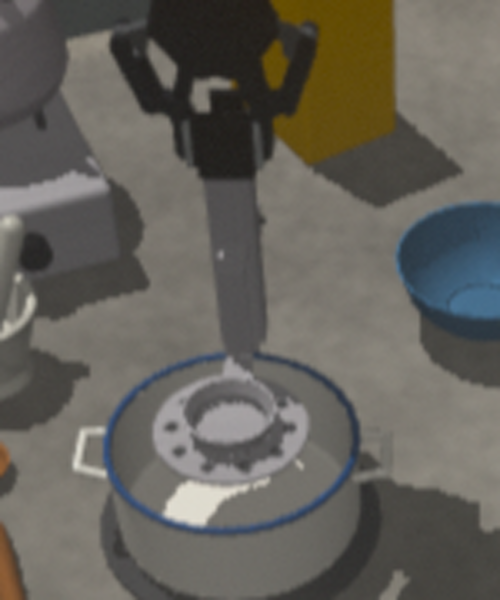

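The rack is rising: the plate shows at about (259,198) in side-view pixels, still below the rim.

>>> step_arm(
  series=[
    [[0,0,0,0,0,-0.03,1],[0,0,0,0,0,-0.03,1],[0,0,0,0,0,-0.03,1],[0,0,0,0,0,0,1]],
  ],
)

```text
clock: 7.7
eef_pos: [528.1, 234.6, 255.9]
tool_rot: [-3.141, 0.0, 1.147]
force: [4.7, 3.9, -17.0]
width: 39.2
gripper_force: 71.8
```

Run:
```python
from h import *
b=shot('side');R=ctrl.recognise(b,'seat')[:1]+ctrl.recognise(b,'rack')[:1];print(R)
for h in(40,50,60,70,80,88):print(h,proj(b,[482.4,132.7,23+h]),proj(b,[482.4,132.7,41+h]))
```

```text
[{'centre': [256.2, 192.3], 'score': 0.96}, {'centre': [259.9, 192.2], 'score': 0.59}]
40 [258.45920133 207.5751835 ] [257.85113491 202.27712791]
50 [258.12300263 204.64589919] [257.50760279 199.28394787]
60 [257.78275913 201.68137277] [257.15989241 196.25436279]
70 [257.43839741 198.6809644 ] [256.80792707 193.18770446]
80 [257.08984223 195.64401866] [256.45162819 190.08328818]
88 [256.80792707 193.18770446] [256.16341488 187.5720985 ]
```

>>> step_arm(
  series=[
    [[0,0,0,0,0,-0.013,1],[0,0,0,0,0,-0.013,1],[0,0,0,0,0,-0.013,1],[0,0,0,0,0,0,1]],
  ],
)

```text
clock: 8.25
eef_pos: [528.0, 234.4, 256.2]
tool_rot: [-3.141, 0.005, 1.147]
force: [15.6, 6.1, -53.0]
width: 38.9
gripper_force: 69.0
```

>>> step_arm(
  series=[
    [[0,0,0,0,0,-0.013,1],[0,0,0,0,0,0,1]],
  ],
)

```text
clock: 8.45
eef_pos: [527.9, 234.4, 256.2]
tool_rot: [-3.141, 0.006, 1.147]
force: [20.1, 7.8, -64.9]
width: 39.1
gripper_force: 70.3
```

>>> step_arm(
  series=[
    [[0,0,0,0,0,0.03,1],[0,0,0,0,0,0.03,1],[0,0,0,0,0,0.02,1],[0,0,0,0,0,0,1],[0,0,0,0,0,0,1]],
  ],
)

```text
clock: 8.95
eef_pos: [528.2, 234.6, 253.2]
tool_rot: [-3.141, -0.001, 1.147]
force: [0.8, 4.0, -5.7]
width: 39.0
gripper_force: 77.4
```

>>> step_arm(
  series=[
    [[0,0,0,0,0,0.013,1],[0,0,0,0,0,0,1],[0,0,0,0,0,0,0],[0,0,0,0,0,0,0],[0,0,0,0,0,0,0],[0,0,0,0,0,0,0],[0,0,0,0,0,0,0]],
  ],
)

```text
clock: 9.65
eef_pos: [528.5, 233.8, 250.8]
tool_rot: [3.141, 0.0, 1.147]
force: [0.0, 0.0, -0.4]
width: 85.6
gripper_force: 0.0
```

>>> step_arm(
  series=[
    [[0,0,0,0,0,-0.22,0],[0,0,0,0,0,-0.22,0],[0,0,0,0,0,-0.22,0],[0,0,0,-0.228,0.143,0,0],[0,0,0,-0.228,0.143,0,0],[0,0,0,-0.228,0.143,0,0],[0,0,0,-0.228,0.143,0,0],[0,0,0,-0.228,0.143,0,0],[0,0,0,-0.228,0.143,0,0],[0,0,0,-0.228,0.143,0,0],[0,0,0,-0.228,0.143,0,0],[0,0,0,-0.228,0.143,0,0]],
  ],
)

```text
clock: 10.85
eef_pos: [577.7, -127.5, 349.7]
tool_rot: [3.142, 0.0, 1.147]
force: [-0.1, -0.2, -0.8]
width: 85.1
gripper_force: 0.0
```

>>> step_arm(
  series=[
    [[0,0,0,-0.228,0.143,0,0],[0,0,0,-0.228,0.143,0,0],[0,0,0,-0.228,0.143,0,0],[0,0,0,-0.228,0.143,0,0],[0,0,0,-0.228,0.143,0.2,0],[0,0,0,0,0,0.2,0],[0,0,0,0,0,0.2,0],[0,0,0,0,0,0.2,0],[0,0,0,0,0,0,0],[0,0,0,0,0,0,0]],
  ],
)

```text
clock: 11.85
eef_pos: [605.2, -325.7, 230.1]
tool_rot: [-3.141, 0.0, 1.147]
force: [0.6, -0.2, 0.8]
width: 85.3
gripper_force: 0.0
```

Run:
```python
from h import *
s=ctrl.read_state();print(s['eef_pos'],s['tool_rot'],s['qpos'])
w=shot('wrist','w3.png');b=shot('side','s3.png')
print('pred jar rim',proj(w,[607,-327,83]))
print(ctrl.recognise(w,'jar')[:3])
print(ctrl.recognise(b,'seat')[:2],ctrl.recognise(b,'grip')[:1],[proj(b,[482.4,132.7,32+h]) for h in(71,83)])
c=np.hstack([cv2.cvtColor(w['img'],cv2.COLOR_RGB2BGR),cv2.resize(cv2.cvtColor(b['img'],cv2.COLOR_RGB2BGR)[80:260,195:345],(400,480))]);cv2.imwrite('pics/c3.png',cv2.resize(c,None,fx=.75,fy=.75))
```

```text
[ 605.23914642 -325.71545745  230.12977273] [-3.14120536e+00  4.15682641e-04  1.14708562e+00] [ 0.18518052  0.73561784  0.50544161  1.40954088 -0.37415795  1.09249093
  0.32972588]
pred jar rim [325.49229146 219.78210901]
[{'centre': [442.0, 306.3], 'score': 0.96}, {'centre': [322.2, 217.3], 'score': 0.75}, {'centre': [341.4, 367.8], 'score': 0.61}]
[{'centre': [257.0, 194.3], 'score': 0.94}] [{'centre': [256.8, 110.0], 'score': 0.66}] [array([257.08984223, 195.64401866]), array([256.66593201, 191.95050781])]
```

View pics/c3.png

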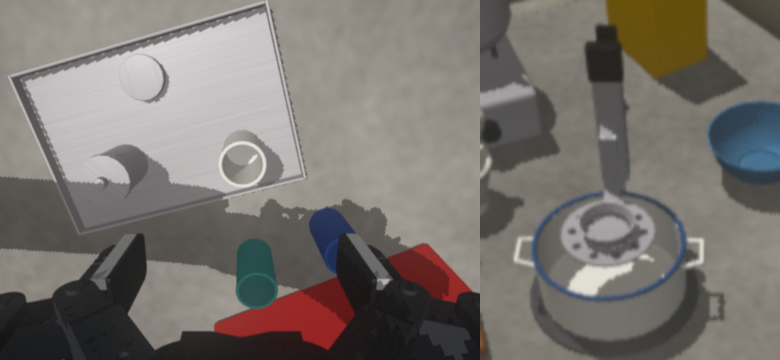

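The white jar's rim is at about (323,219) in the wrist view, and the TCP is already centred on it within 1 mm. The rack hangs on the top tooth: its seat row of 194.3 fits a rail height of 0.083. Next I descend and grasp the jar.

>>> step_arm(
  series=[
    [[0,0,0,0,0.003,0.25,0],[0,0,0,0,0,0.25,0],[0,0,0,0,0,0.25,0],[0,0,0,0,0,0.25,0],[0,0,0,0,0,0.14,0],[0,0,0,0,0,0.1,0],[0,0,0,0,0,0,0],[0,0,0,0,0,0,0]],
  ],
)

```text
clock: 12.9
eef_pos: [606.4, -326.4, 45.0]
tool_rot: [3.14, 0.0, 1.147]
force: [-0.4, -1.0, -0.2]
width: 85.4
gripper_force: 0.0
```

>>> step_arm(
  series=[
    [[0,0,0,0,0,0,1],[0,0,0,0,0,0,1],[0,0,0,0,0,0,1],[0,0,0,0,0,0,1],[0,0,0,0,0,0,1],[0,0,0,0,0,0,1],[0,0,0,0,0,0,1],[0,0,0,0,0,0,1],[0,0,0,0,0,0,1]],
  ],
)

```text
clock: 13.8
eef_pos: [606.4, -326.2, 45.1]
tool_rot: [3.14, 0.0, 1.147]
force: [-1.0, 0.1, 5.2]
width: 42.7
gripper_force: 60.8
```

>>> step_arm(
  series=[
    [[0,0,0,0,0,-0.1,1],[0,0,0,0,0,-0.2,1],[0,0,-0.17,0,0,-0.25,1],[0,0,-0.17,0,0,-0.25,1],[0,0,-0.17,0,0,-0.25,1],[0,0,-0.17,0,0,-0.25,1],[0,0,-0.17,0,0,0,1],[0,0,-0.16,0,0,0,1],[0,0,0,0,0,0,1]],
  ],
)

```text
clock: 14.7
eef_pos: [605.2, -325.8, 239.8]
tool_rot: [3.141, 0.0, 1.94]
force: [0.5, 0.1, -1.0]
width: 42.9
gripper_force: 61.0
```

>>> step_arm(
  series=[
    [[0,0,0,0.13,0.014,0,1],[0,0,0,0.26,0.028,0,1],[0,0,0,0.27,0.028,0,1],[0,0,0,0.27,0.028,0,1],[0,0,0,0.27,0.028,0,1],[0,0,0,0.27,0.028,0,1],[0,0,0,0.27,0.028,0,1],[0,0,0,0.27,0.028,0,1],[0,0,0,0.27,0.028,0,1],[0,0,0,0.26,0.028,0,1],[0,0,0,0.26,0.028,0,1],[0,0,0,0.13,0.014,0,1]],
  ],
)

```text
clock: 15.9
eef_pos: [488.3, 104.6, 238.8]
tool_rot: [-3.141, -0.002, 1.941]
force: [0.7, 0.4, -1.1]
width: 43.1
gripper_force: 61.0
```

>>> step_arm(
  series=[
    [[0,0,0,0.13,0.014,0,1],[0,0,0,0,0,0,1],[0,0,0,0,0,0,1],[0,0,0,0,0,0,1]],
  ],
)

```text
clock: 16.3
eef_pos: [485.2, 118.3, 238.9]
tool_rot: [-3.142, 0.001, 1.937]
force: [0.2, 0.3, -0.5]
width: 42.7
gripper_force: 61.0
```

Run:
```python
from h import *
s=ctrl.read_state();print(s['eef_pos'],s['tool_rot'],s['width'])
w=shot('wrist','w4.png');b=shot('side','s4.png');a=shot('top')
for p in(w,a,b):print([(n,ctrl.recognise(p,n)[:2]) for n in('seat','jar')])
e=np.array(s['eef_pos'])
print('pred jar mid', [proj(p,[e[0],e[1],e[2]-42+z]) for p in(a,b) for z in(40,80)])
print('pred seat', [proj(p,[482.6,132.5,106+9]) for p in(w,a,b)])
c=np.hstack([cv2.cvtColor(w['img'],cv2.COLOR_RGB2BGR),cv2.resize(cv2.cvtColor(b['img'],cv2.COLOR_RGB2BGR)[60:240,195:345],(400,480))]);cv2.imwrite('pics/c4.png',cv2.resize(c,None,fx=.75,fy=.75))
```

```text
[485.17028133 118.25680528 238.92925458] [-3.14152431e+00  8.56512075e-04  1.93724218e+00] 42.69470954266219
[('seat', [{'centre': [356.8, 169.7], 'score': 0.74}, {'centre': [164.0, 466.8], 'score': 0.3}]), ('jar', [{'centre': [320.4, 353.6], 'score': 0.67}])]
[('seat', [{'centre': [257.4, 279.4], 'score': 0.88}]), ('jar', [{'centre': [462.3, 255.2], 'score': 0.82}])]
[('seat', [{'centre': [257.4, 193.6], 'score': 0.83}]), ('jar', [{'centre': [411.1, 415.5], 'score': 0.94}, {'centre': [260.4, 154.2], 'score': 0.64}])]
pred jar mid [array([244.38951399, 267.98390325]), array([242.0744204 , 265.80551419]), array([255.38613571, 154.7506787 ]), array([253.75930193, 139.8614988 ])]
pred seat [array([327.15778537, 206.86625061]), array([245.0973764 , 274.67655094]), array([256.77537493, 191.98177451])]
```

View pics/c4.png

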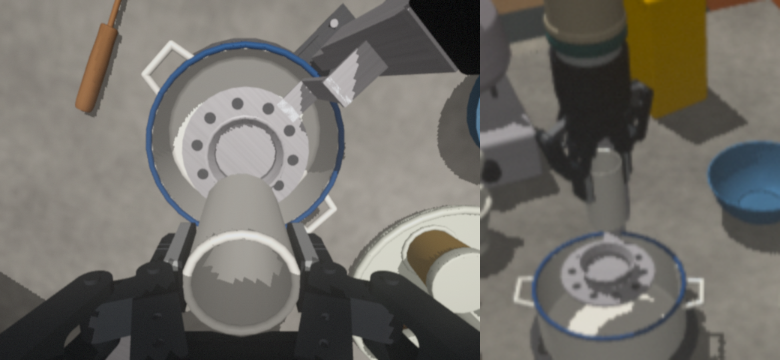

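Run:
```python
from h import *
w=shot('wrist')
print('seat',onz(w,(326.7,202.7),106), proj(w,[482.6,132.5,106]),proj(w,[482.6,132.5,86]))
i=w['img'].astype(int);m=(i[...,2]>i[...,0]*1.35)&(i[...,2]-i[...,0]>22);m[:,:180]=0;m[:,465:]=0;m[:45]=0;m[300:]=0
v,u=np.nonzero(m);Q=np.array([onz(w,q,86)[:2] for q in np.c_[u,v]])
from scipy.optimize import least_squares
r=least_squares(lambda c:np.hypot(*(Q-c[:2]).T)-c[2],[484,130,88],loss='soft_l1',f_scale=2);print('pan',len(u),r.x)
e=np.array(ctrl.read_state()['eef_pos'])
for z in(0,80):print('jar',z,proj(w,[e[0],e[1],e[2]-42+z]))
print('jar top c',onz(w,(243/.75,283/.75),e[2]+38))
```

```text
seat [481.80926029 134.58573487 106.        ] [326.66381828 206.07286637] [326.32699578 200.02640987]
pan 4554 [482.28688118 132.91474368  88.87496807]
jar 0 [323.41382496 275.39860289]
jar 80 [324.69742174 379.71800701]
jar top c [484.44508084 120.26350147 276.8220869 ]
```

The wrist picture shows the ring centre at about (327,203), and the jar upright between the fingers. The offset still to go is 14 mm in tool x and 2.5 mm in tool y.

>>> step_arm(
  series=[
    [[0,0,0,0.095,0.017,0,1],[0,0,0,0,0,0.15,1],[0,0,0,0,0,0.15,1],[0,0,0,0,0,0.12,1],[0,0,0,0,0,0.08,1],[0,0,0,0,0,0.05,1],[0,0,0,0,0,0,1]],
  ],
)

```text
clock: 17.5
eef_pos: [481.7, 134.3, 155.7]
tool_rot: [-3.14, -0.0, 1.941]
force: [0.5, -0.4, -1.2]
width: 43.0
gripper_force: 61.1
```

>>> step_arm(
  series=[
    [[0,0,0,0,0,0.02,1],[0,0,0,0,0,0.015,1],[0,0,0,0,0,0,1]],
  ],
)

```text
clock: 17.8
eef_pos: [482.2, 134.0, 151.3]
tool_rot: [3.141, -0.0, 1.94]
force: [-0.1, 0.3, -1.0]
width: 42.8
gripper_force: 61.1
```

>>> step_arm(
  series=[
    [[0,0,0,-0.008,0,0.012,1],[0,0,0,0,0,0.008,1],[0,0,0,0,0,0,1]],
  ],
)

```text
clock: 18.1
eef_pos: [482.4, 132.8, 148.0]
tool_rot: [-3.141, -0.0, 1.94]
force: [-0.8, 0.2, -1.4]
width: 43.0
gripper_force: 61.1
```

>>> step_arm(
  series=[
    [[0,0,0,0,0,0.008,1],[0,0,0,0,0,0,1],[0,0,0,0,0,0,1]],
  ],
)

```text
clock: 18.4
eef_pos: [482.6, 132.8, 147.6]
tool_rot: [3.141, -0.0, 1.94]
force: [-1.5, -0.3, 5.4]
width: 42.7
gripper_force: 62.1
```

>>> step_arm(
  series=[
    [[0,0,0,0,0,0,0.3],[0,0,0,0,0,0,0.2],[0,0,0,0,0,0,0.2],[0,0,0,0,0,0,0.2],[0,0,0,0,0,0,0.2]],
  ],
)

```text
clock: 18.9
eef_pos: [482.5, 132.8, 146.8]
tool_rot: [-3.141, 0.0, 1.94]
force: [0.1, 0.4, 0.0]
width: 68.1
gripper_force: 0.0
```

>>> step_arm(
  series=[
    [[0,0,0,0,0,-0.1,0.2],[0,0,0,0,0,-0.2,0.2],[0,0,0,0,0,-0.25,0.2],[0,0,0,0,0,-0.3,0.2],[0,0,0,0,0,-0.3,0],[0,0,0,0,0,-0.2,0],[0,0,0,0,0,0,0],[0,0,0,0,0,0,0]],
  ],
)

```text
clock: 19.7
eef_pos: [482.4, 132.9, 349.5]
tool_rot: [3.141, -0.0, 1.94]
force: [-0.1, -1.3, -0.1]
width: 85.3
gripper_force: 0.0
```

Run:
```python
from h import *
s=ctrl.read_state();print(s['eef_pos'],s['tool_rot'],s['qpos'])
w=shot('wrist');b=shot('side')
for p in(w,b):print([(n,ctrl.recognise(p,n)[:1]) for n in('grip','paddle','seat','jar')])
c=np.hstack([cv2.cvtColor(w['img'],cv2.COLOR_RGB2BGR),cv2.resize(cv2.cvtColor(b['img'],cv2.COLOR_RGB2BGR)[60:240,195:345],(400,480))]);cv2.imwrite('pics/c5.png',cv2.resize(c,None,fx=.75,fy=.75))
```

```text
[482.42492089 132.8888083  349.52910192] [ 3.14081503e+00 -3.01070333e-04  1.94042006e+00] [-0.56837794  0.29789579  0.32696308  1.75926439 -0.10635788  1.10091432
  0.16298396]
[('grip', [{'centre': [483.0, 92.3], 'score': 0.88}]), ('paddle', [{'centre': [545.3, 41.4], 'score': 0.57}]), ('seat', [{'centre': [207.4, 451.2], 'score': 0.45}]), ('jar', [{'centre': [319.7, 210.7], 'score': 0.92}])]
[('grip', [{'centre': [256.2, 110.1], 'score': 0.6}]), ('paddle', [{'centre': [260.0, 95.3], 'score': 0.67}]), ('seat', [{'centre': [256.7, 202.0], 'score': 0.7}]), ('jar', [{'centre': [456.2, 392.6], 'score': 0.91}])]
```

View pics/c5.png

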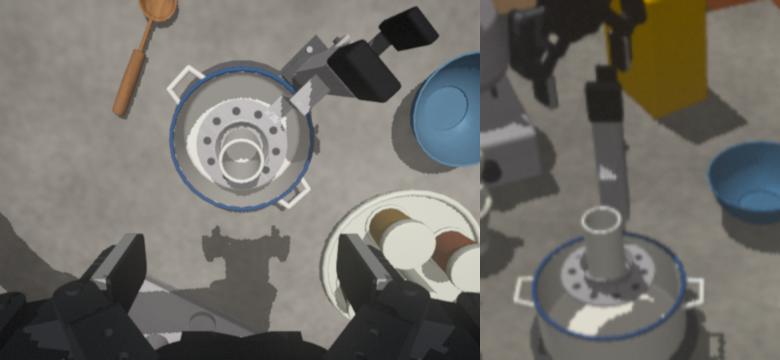

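The jar stands upright in the ring on the raised rack: in the composite, (240,160) in the wrist part and (602,240) in the side part. Next I turn 45° and move above the grip and paddle.

>>> step_arm(
  series=[
    [[0,0,-0.17,0,0,0,0],[0,0,-0.17,0,0,0,0],[0,0,-0.17,0,0,0,0],[0,0,-0.17,0,0,0,0],[0,0,-0.17,0,0,0,0],[0,0,-0.145,0,0,0,0],[0,0,0,0,0.2,0,0],[0,0,0,0,0.2,0,0],[0,0,0,0,0.2,0,0],[0,0,0,0,0.196,0,0],[0,0,0,0,0,0,0],[0,0,0,0,0,0,0]],
  ],
)

```text
clock: 21.4
eef_pos: [531.0, 241.9, 348.8]
tool_rot: [-3.14, -0.0, 2.723]
force: [-0.4, -0.2, 0.6]
width: 85.4
gripper_force: 0.0
```

Run:
```python
from h import *
s=ctrl.read_state();print(s['eef_pos'],s['tool_rot'],s['qpos'])
w=shot('wrist');W=cv2.cvtColor(w['img'],cv2.COLOR_RGB2BGR)
c,q=np.cos(-.42),np.sin(-.42)
for zg in(232,238):
  for P in[(-20,104,47),(20,104,47),(-20,120,47),(20,120,47),(-12,152,47),(12,152,47),(12,144,47)]:
    x,y,z=P;u=proj(w,[482.3+c*x-q*y,132.9+q*x+c*y,zg+z]);print(zg,P,u.round(1))
    cv2.circle(W,tuple(np.int32(u*16)),24,(0,0,255) if zg==232 else (0,255,0),-1,shift=4)
print(ctrl.recognise(w,'grip')[:1],ctrl.recognise(w,'paddle')[:1])
cv2.imwrite('pics/c6.png',cv2.resize(W[60:360,150:550],(800,600),interpolation=cv2.INTER_CUBIC))
```

```text
[530.9985489  241.89906744 348.76127107] [-3.14026272e+00 -4.96611500e-04  2.72264821e+00] [-0.56581978  0.4274727   0.13778973  1.54317707 -0.06118087  1.17652271
  0.73516201]
232 (-20, 104, 47) [292.5 219.7]
232 (20, 104, 47) [293.8 292.8]
232 (-20, 120, 47) [324.2 219.7]
232 (20, 120, 47) [323.9 292.8]
232 (-12, 152, 47) [386.7 235.1]
232 (12, 152, 47) [384.7 278.9]
232 (12, 144, 47) [369.5 278.9]
238 (-20, 104, 47) [291.7 222.6]
238 (20, 104, 47) [293.1 297.4]
238 (-20, 120, 47) [324.2 222.7]
238 (20, 120, 47) [324.  297.5]
238 (-12, 152, 47) [388.5 238.4]
238 (12, 152, 47) [386.3 283.2]
238 (12, 144, 47) [370.8 283.2]
[{'centre': [306.3, 250.6], 'score': 0.92}] [{'centre': [377.5, 251.7], 'score': 0.75}]
```

View pics/c6.png

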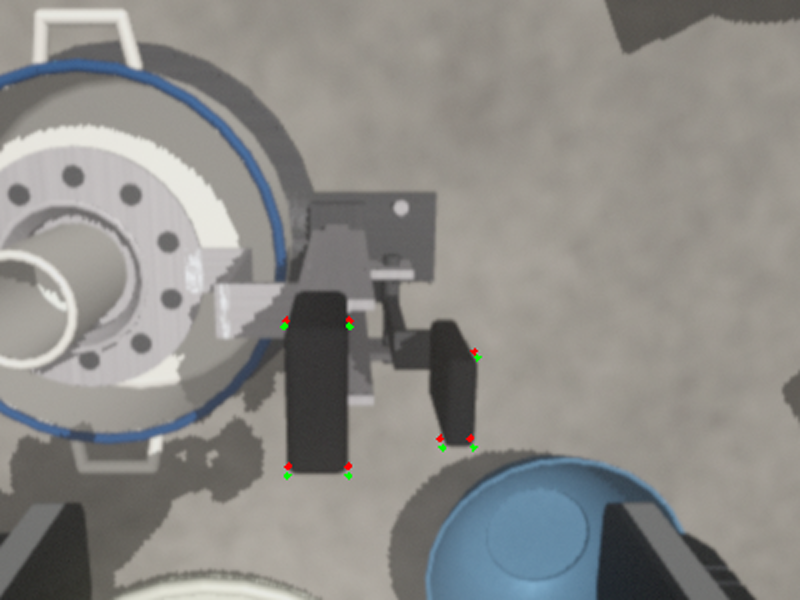

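The predicted corners for an underside height of 232 lie on the grip and paddle in the picture, so the pose is confirmed to about 1 mm. I descend and squeeze.

>>> step_arm(
  series=[
    [[0,0,0,0,0,0.2,0],[0,0,0,0,0,0.2,0],[0,0,0,0,0,0.15,0],[0,0,0,0,0,0.1,0],[0,0,0,0,0,0.04,0],[0,0,0,0,0,0,0],[0,0,0,0,0,0,0]],
  ],
)

```text
clock: 22.25
eef_pos: [531.8, 241.7, 246.9]
tool_rot: [3.14, 0.001, 2.721]
force: [0.3, -0.1, 0.6]
width: 85.7
gripper_force: 0.0
```

>>> step_arm(
  series=[
    [[0,0,0,0,0,0,1],[0,0,0,0,0,0,1],[0,0,0,0,0,0,1],[0,0,0,0,0,0,1],[0,0,0,0,0,0,1],[0,0,0,0,0,0,1],[0,0,0,0,0,0,1],[0,0,0,0,0,0,1],[0,0,0,0,0,0,1],[0,0,0,0,0,0,1]],
  ],
)

```text
clock: 23.25
eef_pos: [532.0, 242.0, 245.7]
tool_rot: [3.141, 0.001, 2.722]
force: [4.7, -0.7, -7.9]
width: 30.1
gripper_force: 62.2
```

>>> step_arm(
  series=[
    [[0,0,0,0,0,0.02,1],[0,0,0,0,0,0.03,1],[0,0,0,0,0,0.03,1],[0,0,0,0,0,0.03,1],[0,0,0,0,0,0.03,1],[0,0,0,0,0,0.03,1],[0,0,0,0,0,0.03,1],[0,0,0,0,0,0.03,1],[0,0,0,0,0,0.03,1],[0,0,0,0,0,0.02,1]],
  ],
)

```text
clock: 24.25
eef_pos: [532.0, 242.0, 203.7]
tool_rot: [3.141, 0.001, 2.722]
force: [3.6, -1.0, -4.8]
width: 30.0
gripper_force: 62.4
```

>>> step_arm(
  series=[
    [[0,0,0,0,0,0.03,1],[0,0,0,0,0,0.03,1],[0,0,0,0,0,0.03,1],[0,0,0,0,0,0.03,1],[0,0,0,0,0,0.03,1],[0,0,0,0,0,0.03,1],[0,0,0,0,0,0.03,1],[0,0,0,0,0,0.02,1],[0,0,0,0,0,0,1]],
  ],
)

```text
clock: 25.15
eef_pos: [532.0, 242.0, 170.8]
tool_rot: [3.14, 0.001, 2.722]
force: [2.0, -2.8, 5.2]
width: 29.5
gripper_force: 63.3
```

>>> step_arm(
  series=[
    [[0,0,0,0,0,0.01,1],[0,0,0,0,0,0.01,1],[0,0,0,0,0,0,1]],
  ],
)

```text
clock: 25.45
eef_pos: [532.1, 242.0, 170.8]
tool_rot: [3.139, 0.002, 2.722]
force: [-3.2, -3.9, 24.9]
width: 29.7
gripper_force: 65.1
```

```bash
cat > rim.py <<'E'
from h import *
def rim(p,hs,c0=(482.4,132.8)):
    g=cv2.GaussianBlur(cv2.cvtColor(p['img'],cv2.COLOR_RGB2GRAY).astype(np.float32),(0,0),.6)
    t=np.linspace(0,2*np.pi,120,endpoint=False);best=[]
    def samp(x,y,z,r):
        q=np.array([proj(p,[x+r*np.cos(k),y+r*np.sin(k),z]) for k in t],np.float32)
        return cv2.remap(g,q[:,:1],q[:,1:],cv2.INTER_LINEAR).ravel()
    for h in hs:
        m=max((np.mean(samp(c0[0]+dx,c0[1]+dy,103+h,20.5)-.5*samp(c0[0]+dx,c0[1]+dy,103+h,17)-.5*samp(c0[0]+dx,c0[1]+dy,103+h,24.5)),dx,dy) for dx in(-2,0,2) for dy in(-3,0,3) if abs(dy)<2 or 1)
        z=np.mean(samp(*c0,103+h,20.5)-.5*samp(*c0,103+h,17)-.5*samp(*c0,103+h,24.5))
        best.append((h,round(float(z),1),round(float(m[0]),1),m[1:]))
    return best
E
python3 - <<'E'
from rim import *
b=shot('side');w=shot('wrist')
print(*rim(b,range(-6,30,2)),sep='\n')
print([(n,[(np.round(r['centre'],1),round(r['score'],2)) for r in ctrl.recognise(b,n)[:2]]) for n in('jar','seat','grip','rack')])
print([(n,ctrl.recognise(w,n)[:1]) for n in('grip','paddle','jar')])
print([proj(b,[482.4,132.8,63+h]) for h in(0,8,11)])
E
```

```text
(-6, 3.3, 21.8, (2, 3))
(-4, 9.5, 23.6, (2, 0))
(-2, 13.0, 27.6, (2, 0))
(0, 11.3, 29.1, (2, -3))
(2, 5.6, 26.8, (2, -3))
(4, 0.6, 15.8, (2, -3))
(6, -2.0, 4.6, (2, -3))
(8, -2.3, -0.7, (-2, 3))
(10, -1.8, -0.6, (0, 3))
(12, -1.2, -0.3, (0, 3))
(14, -0.6, -0.3, (0, 3))
(16, -0.4, -0.4, (0, 0))
(18, -0.5, -0.4, (-2, 0))
(20, -0.7, -0.4, (-2, -3))
(22, -1.0, -0.4, (-2, -3))
(24, -1.4, -0.4, (-2, 3))
(26, -1.6, -0.2, (-2, 3))
(28, -1.2, 0.4, (-2, 3))
[('jar', [(array([411.4, 416.3]), 0.93), (array([456.4, 394.1]), 0.89)]), ('seat', [(array([267.3, 214.3]), 0.97)]), ('grip', [(array([265.5, 139.6]), 0.47)]), ('rack', [(array([267.8, 217.8]), 0.83)])]
[('grip', [{'centre': [296.1, 340.1], 'score': 0.7}]), ('paddle', [{'centre': [346.1, 344.6], 'score': 0.82}]), ('jar', [{'centre': [107.0, 244.7], 'score': 0.84}])]
[array([258.44544222, 207.54794322]), array([258.17675151, 205.20729562]), array([258.07532938, 204.32377626])]
```

The rim match gives a rail height of about 0, and the force confirms it is on the stop. I relieve the push, open and rise.

>>> step_arm(
  series=[
    [[0,0,0,0,0,-0.018,1],[0,0,0,0,0,0,1],[0,0,0,0,0,0,0],[0,0,0,0,0,0,0],[0,0,0,0,0,0,0],[0,0,0,0,0,0,0],[0,0,0,0,0,0,0]],
  ],
)

```text
clock: 26.6
eef_pos: [530.0, 241.0, 168.5]
tool_rot: [-3.139, -0.002, 2.722]
force: [-0.4, 0.2, -0.0]
width: 85.5
gripper_force: 0.0
```

>>> step_arm(
  series=[
    [[0,0,0,0,0,-0.1,0],[0,0,0,0,0,-0.2,0],[0,0,0,0,0,-0.3,0],[0,0,0,0,0,-0.3,0],[0,0,0,0,0,-0.3,0],[0,0,0,0,0,0,0],[0,0,0,0,0,0,0]],
  ],
)

```text
clock: 27.3
eef_pos: [531.1, 241.6, 349.9]
tool_rot: [3.141, 0.001, 2.722]
force: [0.4, 0.9, -0.1]
width: 85.6
gripper_force: 0.0
```

Run:
```python
from rim import *
print(ctrl.read_state()['eef_pos'])
b=shot('side');a=shot('top');w=shot('wrist')
print(*rim(b,range(-4,16,2),(483.5,132)),sep='\n')
print(*rim(a,[0],(483.5,132)))
for p in(a,b,w):print([(n,[(np.round(r['centre'],1).tolist(),round(r['score'],2)) for r in ctrl.recognise(p,n)[:3]]) for n in('jar','seat','grip')])
c,q=np.cos(-.42),np.sin(-.42)
i=w['img'].astype(int).sum(2)
for h in(0,11):print(h,[proj(w,[482.3+c*x-q*y,132.9+q*x+c*y,149+h+47]).round(1) for x,y in((-20,104),(20,104),(20,120))])
print('dark rows col308',[r for r in range(150,400) if i[r,308]<160][:1],[r for r in range(150,400) if i[r,308]<160][-1:])
```

```text
[531.10700791 241.55564466 349.9036169 ]
(-4, 16.2, 28.9, (2, 3))
(-2, 22.9, 28.5, (2, 0))
(0, 22.0, 24.8, (0, -3))
(2, 13.6, 27.6, (0, -3))
(4, 4.3, 20.4, (0, -3))
(6, -1.3, 8.9, (0, -3))
(8, -2.8, 0.5, (0, -3))
(10, -2.3, -0.8, (-2, 3))
(12, -1.7, -0.6, (-2, 3))
(14, -1.2, -0.4, (-2, 3))
(0, 11.1, 16.6, (-2, 3))
[('jar', [([241.1, 278.6], 0.71), ([463.7, 253.7], 0.7), ([461.3, 219.1], 0.66)]), ('seat', [([253.0, 270.7], 0.88)]), ('grip', [([200.7, 258.9], 0.5)])]
[('jar', [([413.0, 416.0], 0.92), ([263.3, 207.2], 0.61), ([458.6, 394.1], 0.6)]), ('seat', [([267.3, 219.2], 0.93)]), ('grip', [([258.1, 138.8], 0.61)])]
[('jar', [([201.2, 193.9], 0.87)]), ('seat', [([234.1, 172.1], 0.8)]), ('grip', [([315.1, 218.3], 0.57)])]
0 [array([301.9, 192.2]), array([302.5, 247.7]), array([324.9, 247.7])]
11 [array([301.1, 195.2]), array([301.8, 252.5]), array([325. , 252.5])]
dark rows col308 [186] [198]
```

```bash
python3 -c "
from cell import ctrl
print(ctrl.finish_job())"
```

```text
the job is handed in; nothing more can be done
None
```

The job is handed in: I raised the rack to its top tooth (0.083), stood the white jar in the ring, squeezed the paddle, lowered the rack to its bottom stop and let go, all in about 28 s; the grip seems to have slipped about 8 mm in the fingers around the release or the lowering, and I never saw the rack fall freely.

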